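Read the job label and dock the bayonet reader

ROBOT

A 7-joint arm with a two-finger parallel gripper is mounted at the origin on the work surface. World frame = base frame: x ahead of the robot, y to its left, z up, the work surface at z = 0. Lengths are in mm, angles in rad, forces in N, time in s.
With the tool pointing down it reaches from about 400 to 875 mm from the base axis. Payload 6.5 kg.
Tool frame: the origin (TCP) lies on the centre line of the jaws, within the pads' length; the fingertips stand 14 mm ahead of it and the grasp point (between the pads) lies 5 mm behind it; z points along the fingers, y is the line along which they close (so a half turn about z gives the same grasp; the last joint's range is limited). The gripper opens to 88 mm and grips with 3 to 60 N. Pads are 18 mm wide; open, the fingers measure 123 mm over their backs; the gripper's body (75 mm by 187 mm) begins 45 mm behind the grasp point.
Start: joints at [1.089, 0.536, -0.004, 1.538, 0.003, 1.067, -0.071], TCP at [262.545, -594.609, 252.716] pointing down, gripper open.
Joint ranges: [-2.7, 2.7], [-0.37, 2.16], [-1.27, 1.26], [0.24, 2.4], [-1.31, 4.45], [0.19, 1.91], [-2.76, 2.76]. Speed limits (rad/s): [2.39, 2.39, 3.14, 3.14, 3.14, 3.14, 3.14].

INTERFACE

Orientations are given as [roll, pitch, yaw] about the fixed x, y, z axes, in that order (R = Rz(yaw) Ry(pitch) Rx(roll)).
In Python, from bench import env gives the robot as it stands. The module is installed in compiled form; this text tells all that it offers.
- The arm moves only by the shell command python3 -m pendant 'ROWS' [FORCE]. ROWS is JSON, a list of rows, each an object with "linear": the shift along the world's x, y, z in mm, a list of three; "turn": the turn, a rotation vector about the world's x, y, z in degrees, a list of three; "grip": the closure, from -1 (fully open) to 1 (shut). A call has 1 to 20 rows; each row shifts and turns the commanded pose from where the row before left it; what a row does not reach is not made up. A row lasts 1/10 s, in which the tool goes at most 50 mm and 8.59 degrees, less where a joint would pass 70% of its speed; a pose out of reach is approached as far as the arm can. A call with a gripper value outside its range is refused whole. The fingers move at their own pace and stop on an object; FORCE is the grip in N (left out, the last holds). Time passes only in rows, so rows that do not move let the fingers close. It gives the time, the measured TCP pose, the force, the opening and the grip force at its end, in the units of the state.
- env.get_obs(): the state, without advancing time (a new reading comes with each control period).
- env.camera(name): name is "scene" or "top" or "wrist"; returns a dict with "color" (384x512x3 uint8, red, green, blue), "K" (3x3 intrinsics, pixels), "cam_to_world" (4x4, takes a point from camera to world coordinates). Camera axes: x right, y down, z forward; pixel columns grow to the right and rows downward; lengths in mm; the calibration is good to about 2 mm. A picture is of the moment at which its call begins. There is no depth.
- env.close_job(): hands the job in; it is judged then, once.
The state is a dict: "clock": time; "qpos": joint angles; "qvel": joint speeds; "joint_efforts": joint torques, N m; "tcp_pos": TCP position; "eef_rot": TCP orientation; "ft_force": force on the tool from outside, world axes, zero at the start; "moment": the same for the moment, N m; "finger_gap": finger opening in mm; "finger_force": force on a finger pad.
Only numpy, scipy, OpenCV 4.12 (cv2) and the standard library are available. Lean on these libraries where they do the work, as an engineer would, in place of code of your own. Each camera call takes 0.05 s, during which the arm holds its last target. There are 200 camera calls.

TASK

Load the next job at the lathe: take the yellow code reader from its rest and hold its window squarely facing the job label on the sloped stand, centred on it about 8 cm away, steady for a good second. Then put the reader's nose into the grey docking port with its lugs through the two slots, push it fully home against the spring, turn it a quarter turn clockwise (seen from above) to the stop, and keep it pushed in and turned: the port's springs would throw it back, so finish while still holding the reader there. Leave the collets, hex key, micrometer and oil bottle alone.

Things in the scene. Friction and masses are not known exactly. Their poses are not given: they have to be found in the camera images.
- reader: Loose code reader, 0.2 kg, upright in its rest, 100 mm tall. Origin: centre of the window on its underside; z up its axis, x along its two lugs; it looks along -z; a half turn about z works the same. Black nose 25 mm across with a steel lug bar at its foot (38 mm along x, 8 wide, 5 high); black collar 54 mm across from z = 17.5 to 28.5 mm; neck 36 mm across to 45; yellow handle above.
- reader_grip (a point): The place to grip: on the reader's axis, 75 mm above the window, inside the yellow block handle, which runs from 45 to 100 mm, 44 mm along x and 34 mm along y, with flat faces (grip across y). White stripes on the handle's x faces and top lie above the lugs. Axes as the reader's.
- reader_spot (a point): Point on the reader's line of sight, 80 mm in front of the window (reader z = -80 mm). A good reading has this point on the label's centre. Axes as the reader's.
- rest: The reader's rest: fixed grey block 74 x 74 x 30 mm with a round hole 43 mm across and 24 mm deep; the reader's nose hangs in the hole and its collar sits on the top. Lift straight up at least 25 mm. Origin: centre of its underside.
- label: Job label: white square 64 mm with a black square code, on a 76 mm metal plate on a fixed stand, sloped 25 degrees towards the stand's front. Origin: centre of the label's face, 52 mm above the table; z is the face's normal, pointing up and forward (towards the robot's side); y lies level.
- dock: Docking port: fixed grey block 76 x 76 mm, 45 mm high, aluminium cover 5 mm thick with a round opening 32 mm across and two slots along the dock's x, 44 mm tip to tip, 14 mm wide (white marks at their ends). Green marks along y show where the lugs end. Origin: centre of its underside; a half turn about z works the same.
- dock_mouth (a point): Centre of the port's opening, level with the cover's top (45 mm above the table). Axes as the dock's.
- dock_plunger (a joint): Depth of the port's sprung brass plunger, m, growing downwards. At 0 its plate lies 9.5 mm below the cover's top, where the nose first meets it; at 0.008 the reader's collar is flush on the cover (fully home). The spring needs 3.5 N to start, about 9 N fully home. The lugs turn freely below the cover past 0.001.
- dock_turn (a joint): Turn of the plunger's brass drive plate, rad, clockwise from above; 0 at rest, stop at 1.40. Four dogs on it take the reader's lugs with 10 degrees of play, so the reader turns about 90 degrees to reach the stop. A spring turns it back: 0.04 Nm at the start, 0.16 Nm at the stop.
- collet_a: left alone: small loose brass collet, 28 mm across, 32 mm tall, standing; origin at its underside
- collet_b: left alone: loose brass collet, 34 mm across, 32 mm tall, standing; origin at its underside
- hexkey: left alone: loose dark L-shaped hex key lying flat, 90 x 28 mm, 6 mm thick; origin mid long leg
- micrometer: left alone: loose green-framed micrometer lying flat, 120 x 57 mm, 16 mm thick; origin on the table near its frame
- oil: left alone: loose oil bottle with red cap, 60 mm across, 150 mm tall, standing; origin at its underside

How it is judged:
By the outcome, as a careful person would: the job done as asked, in the order asked, and still so for the second after the job is handed in, while the arm keeps its last pose, push and grip.
It also fails if it takes over 51 s, if anything falls off the work surface, if the arm or the gripper's body presses on something with over 40 N, if the wrist force passes 120 N, or if a joint passes its speed limit or range.

## Working session

There is one attempt and no reset: what is moved stays moved. The work goes in short steps, Python scripts to look and compute and a shell command to move; the robot and the scene stay as the last step left them, time stands still between calls to the robot, and variables do not carry over. Pictures are saved under pics/ and viewed, at most 14 in all, crops included, and the job is handed in when it is done.

```bash
mkdir -p pics; cat > h.py <<'E'
import numpy as np,cv2
from bench import env
def snap(n,f):
    c=env.camera(n); cv2.imwrite(f'pics/{f}.png',c['color'][:,:,::-1]); np.savez(f'pics/{f}.npz',K=c['K'],T=c['cam_to_world'],c=c['color']); return c
def ray(f,u,v,z):
    d=np.load(f'pics/{f}.npz'); r=d['T'][:3,:3]@np.linalg.solve(d['K'],[u,v,1]); o=d['T'][:3,3]
    return o+r*(z-o[2])/r[2]
def proj(f,p):
    d=np.load(f'pics/{f}.npz'); q=d['K']@(d['T'][:3,:3].T@(np.array(p,float)-d['T'][:3,3])); return q[:2]/q[2]
E
python3 - <<'E'
from h import *
for n in ['top','scene']:
    c=snap(n,n+'0'); print(n,c['cam_to_world'].round(3).tolist(),c['K'].tolist())
a=cv2.imread('pics/top0.png')
cv2.imwrite('pics/top0b.png',cv2.resize(a,(800,600),interpolation=cv2.INTER_CUBIC))
print(env.get_obs())
E
```

```text
top [[0.008, -0.998, 0.07, 476.208], [-1.0, -0.008, 0.0, -76.862], [0.0, -0.07, -0.998, 1001.902], [0.0, 0.0, 0.0, 1.0]] [[357.2800489216723, 0.0, 254.05450095609268], [0.0, 357.2800489216723, 188.90100254229233], [0.0, 0.0, 1.0]]
scene [[-0.813, 0.304, -0.496, 1059.832], [0.582, 0.439, -0.684, 617.292], [0.01, -0.845, -0.534, 577.165], [0.0, 0.0, 0.0, 1.0]] [[416.1011159452806, 0.0, 250.99435009574842], [0.0, 416.1011159452806, 194.7498913031859], [0.0, 0.0, 1.0]]
{'clock': 0.1, 'qpos': array([ 1.08876092,  0.53712838, -0.00439302,  1.53873541,  0.002595  ,
        1.06731584, -0.07120888]), 'qvel': array([ 0.00073431, -0.00024385, -0.00059697, -0.0041378 , -0.00017124,
        0.0008134 ,  0.00125351]), 'joint_efforts': array([ 1.82081087e-03, -5.72080600e+01,  9.93020833e-01, -2.52231503e+01,
       -5.62992005e-02,  1.34516536e-02,  8.70359145e-05]), 'tcp_pos': array([ 262.32466822, -594.14234237,  251.91767255]), 'eef_rot': array([-3.14001697e+00,  1.35674432e-04,  4.15856643e-01]), 'ft_force': array([ 0.40415197, -0.01145954,  0.77611573]), 'moment': array([ 0.04335099, -0.0339243 ,  0.03055522]), 'finger_force': 0.0, 'finger_gap': 88.2450553138624}
```

View pics/top0b.png

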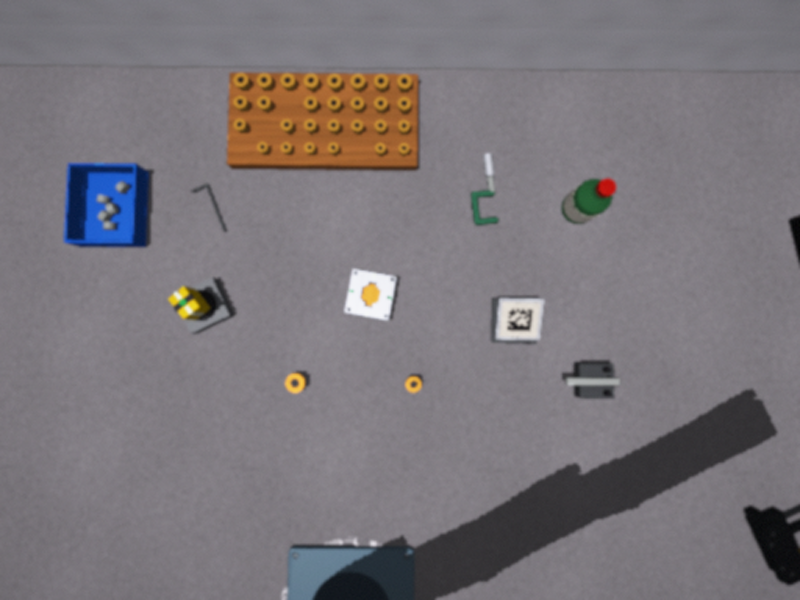

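View pics/scene0.png

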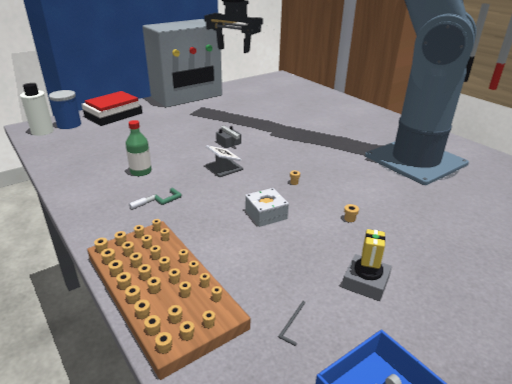

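The top view (800 px wide) shows the reader near (188,302) in its rest (~(207,310)), the dock at (371,294), the label at (519,320), the collets at (295,383) and (413,384), the oil at (590,200) and the micrometer at (485,190). The scene view agrees. I'll enlarge the key parts.

```bash
python3 - <<'E'
from h import *
def crop(f,u,v,w,h,s): return cv2.resize(cv2.imread(f'pics/{f}.png')[v:v+h,u:u+w],None,fx=s,fy=s,interpolation=cv2.INTER_CUBIC)
t=[crop('top0',100,172,50,46,8) ,crop('top0',212,166,50,46,8)]
b=[crop('top0',308,182,50,28,8),crop('scene0',335,225,60,28,400/60)[:224]]
b=[cv2.resize(x,(400,224)) for x in b]
cv2.imwrite('pics/crop1.png',np.vstack([np.hstack(t),np.hstack(b)]))
E
```

```text
(no output)
```

View pics/crop1.png

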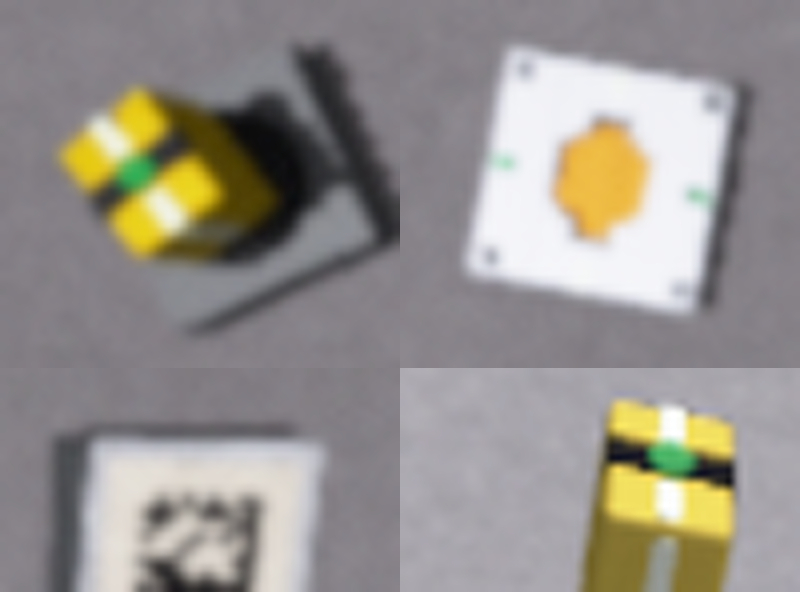

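```bash
python3 - <<'E'
from h import *
def P(x,y,u,v,z): return ray('top0',u+(x+.5)/8-.5,v+(y+.5)/8-.5,z)
r=np.array([P(x,y,100,172,112.5) for x,y in [(140,88),(58,155),(142,258),(225,190)]]); print('reader',r.round(1).tolist(),r.mean(0),P(138,173,100,172,112.5))
d=np.array([P(x-400,y,212,166,45) for x,y in [(508,47),(738,88),(700,312),(468,270)]]); print('dock',d.round(1).tolist(),d.mean(0))
for q in [r,d]:
  for i in range(4):
    e=q[(i+1)%4]-q[i]; print(np.linalg.norm(e),np.degrees(np.arctan2(e[1],e[0])))
print('slots',P(610-400,122,212,166,45),P(590-400,238,212,166,45), 'green',P(105,161,212,166,45),P(296,196,212,166,45))
s=P(100,128,100,172,112.5)-P(170,212,100,172,112.5);print('stripe',np.degrees(np.arctan2(s[1],s[0])))
print('label',[ray('top0',x*.64,y*.64,52).round(0).tolist() for x,y in [(519,320),(497,297),(545,297),(540,343),(494,342)]])
from scipy.spatial.transform import Rotation as R
print(R.from_euler('xyz',env.get_obs()['eef_rot']).as_matrix().round(3))
E
```

```text
reader [[551.8, 265.8, 112.5], [530.7, 290.6, 112.5], [498.8, 263.3, 112.5], [520.2, 238.2, 112.5]] [525.36668763 264.44518067 112.5       ] [525.25164972 265.44832298 112.5       ]
dock [[590.0, 1.9, 45.0], [576.8, -75.7, 45.0], [501.4, -63.6, 45.0], [514.8, 14.2, 45.0]] [545.73112866 -30.77832503  45.        ]
32.62794801175879 130.45117417197753
41.97446304648766 -139.41659452282877
32.97899061459967 -49.59340667518766
42.00239988099676 41.062175142840886
78.68859238294549 -99.6905589632053
76.37940610421533 170.8843557311102
78.97555949453069 80.2105942105642
76.24082038761266 -9.33017699717849
slots [564.93604421 -32.74496724  45.        ] [525.84427759 -26.48195654  45.        ] green [551.50036454   2.36591929  45.        ] [540.24121752 -61.8808912   45.        ]
stripe 41.121344115638244
label [[502.0, -284.0, 52.0], [541.0, -247.0, 52.0], [542.0, -329.0, 52.0], [464.0, -320.0, 52.0], [465.0, -242.0, 52.0]]
[[ 0.915  0.404 -0.001]
 [ 0.404 -0.915  0.001]
 [-0.    -0.002 -1.   ]]
```

```bash
python3 -m pendant '[{"linear":[22,32,8],"turn":[0,0,0],"grip":-1},{"linear":[22,32,8],"turn":[0,0,0],"grip":-1},{"linear":[22,32,8],"turn":[0,0,0],"grip":-1},{"linear":[22,32,8],"turn":[0,0,0],"grip":-1},{"linear":[22,32,8],"turn":[0,0,0],"grip":-1},{"linear":[22,32,8],"turn":[0,0,0],"grip":-1},{"linear":[22,32,8],"turn":[0,0,0],"grip":-1},{"linear":[0,0,0],"turn":[0,0,0],"grip":-1},{"linear":[0,0,0],"turn":[0,0,0],"grip":-1}]'
python3 - <<'E'
from h import *
c=snap('wrist','w1');print(c['cam_to_world'].round(3).tolist(),c['K'])
cv2.imwrite('pics/w1b.png',cv2.resize(cv2.imread('pics/w1.png'),(800,600),interpolation=cv2.INTER_CUBIC))
E
```

```text
clock: 1.0
tcp_pos: [416.9, -370.0, 308.6]
eef_rot: [-3.142, 0.0, 0.418]
ft_force: [-1.3, -1.2, -0.9]
finger_gap: 88.1
finger_force: 0.0
[[0.405, -0.88, -0.247, 480.148], [-0.914, -0.39, -0.11, -341.117], [0.0, 0.27, -0.963, 440.267], [0.0, 0.0, 0.0, 1.0]] [[334.70061647   0.         252.25735924]
 [  0.         334.70061647 190.52154985]
 [  0.           0.           1.        ]]
```

View pics/w1b.png

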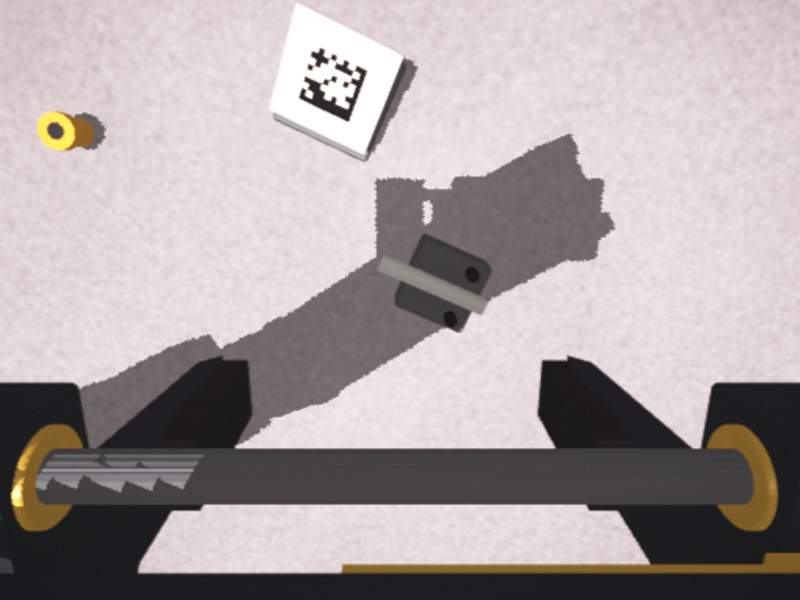

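The wrist view shows the label plate with corners at about (298,3), (403,57), (365,157) and (270,115), with the code centred near (334,84). I'll fit its pose.

```bash
python3 - <<'E'
from h import *
from scipy.optimize import least_squares
from scipy.spatial.transform import Rotation as R
k=.64
obs=np.array([(298,3),(403,57),(365,157),(270,115)])*k
loc=np.array([[-38,38],[-38,-38],[38,-38],[38,38]]) # local x downhill? x sign tried by yaw
def pts(p,s):
    M=R.from_euler('zy',[p[2],-25],degrees=True)  # normal tilts to -x at yaw 0
    return [np.array([p[0],p[1],p[3] if len(p)>3 else 52])+M.apply([a,b,0]) for a,b in np.array([[38,38],[38,-38],[-38,-38],[-38,38]])*s]
for s in (1,):
  for x0 in ([502,-284,0],[502,-284,0,52]):
    f=least_squares(lambda p:(np.array([proj('w1',q) for q in pts(p,s)])-obs).ravel(),x0)
    print(f.x,f.fun.round(1))
    print('ctr800',proj('w1',[f.x[0],f.x[1],52])/k,'top800',[(proj('top0',q)/k).round(0).tolist() for q in pts(f.x,s)])
c=np.load('pics/w1.npz')['c'][0:110,165:265];cv2.imwrite('pics/crop2.png',cv2.resize(c[:,:,::-1],None,fx=5,fy=5,interpolation=cv2.INTER_CUBIC))
E
```

```text
[ 5.02451722e+02 -2.85540183e+02 -1.43467215e-01] [-1.2  1.2  1.   0.3  0.4 -0.3 -0.  -1.5]
ctr800 [333.55162965  86.60697557] top800 [[499.0, 299.0], [544.0, 299.0], [540.0, 340.0], [496.0, 340.0]]
[ 5.02377488e+02 -2.85679320e+02 -1.43199702e-01  5.29298690e+01] [-1.3  1.1  1.1  0.3  0.4 -0.2 -0.1 -1.4]
ctr800 [333.6975613  86.7991588] top800 [[499.0, 299.0], [545.0, 299.0], [540.0, 340.0], [496.0, 340.0]]
```

View pics/crop2.png

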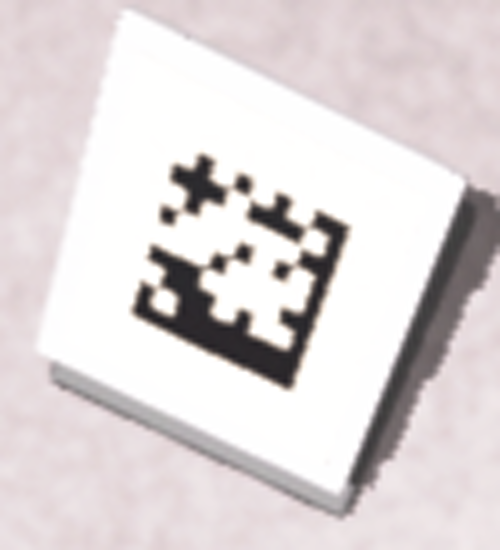

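```bash
python3 -m pendant '[{"linear":[6,38,0],"turn":[0,0,2],"grip":-1},{"linear":[6,38,0],"turn":[0,0,2],"grip":-1},{"linear":[6,38,0],"turn":[0,0,2],"grip":-1},{"linear":[6,38,0],"turn":[0,0,2],"grip":-1},{"linear":[6,38,0],"turn":[0,0,2],"grip":-1},{"linear":[6,38,0],"turn":[0,0,2],"grip":-1},{"linear":[6,38,0],"turn":[0,0,2],"grip":-1},{"linear":[6,38,0],"turn":[0,0,2],"grip":-1},{"linear":[0,0,0],"turn":[0,0,0],"grip":-1},{"linear":[0,0,0],"turn":[0,0,0],"grip":-1}]'
python3 - <<'E'
from h import *
from scipy.optimize import least_squares
from scipy.spatial.transform import Rotation as R
obs=(np.array([(122,10),(467,183),(347,490),(38,355)])+.5)/5-.5+[165,0]
def pts(p):
    M=R.from_euler('zy',[p[2],p[3]],degrees=True); return [np.array([p[0],p[1],52])+M.apply([a*38,b*38,0]) for a,b in [(1,1),(1,-1),(-1,-1),(-1,1)]]
for fix in (1,0):
  f=least_squares(lambda p:(np.array([proj('w1',q) for q in pts([*p[:3],-25 if fix else p[3]])])-obs).ravel(),[502,-284,0,-25]);print(f.x,f.fun.round(1))
snap('wrist','w2')
E
python3 -m pendant '[{"linear":[0,40,0],"turn":[0,0,0],"grip":-1},{"linear":[0,40,0],"turn":[0,0,0],"grip":-1},{"linear":[0,40,0],"turn":[0,0,0],"grip":-1},{"linear":[0,40,0],"turn":[0,0,0],"grip":-1},{"linear":[0,40,0],"turn":[0,0,0],"grip":-1},{"linear":[-3,40,0],"turn":[0,0,0],"grip":-1},{"linear":[0,20,0],"turn":[0,0,0],"grip":-1},{"linear":[0,0,0],"turn":[0,0,0],"grip":-1},{"linear":[0,0,0],"turn":[0,0,0],"grip":-1}]'
python3 - <<'E'
from h import *
snap('wrist','w3')
print(proj('w2',[545.7,-30.8,45]),proj('w3',[525,265,112.5]))
a=cv2.imread('pics/w2.png')[:300];b=cv2.imread('pics/w3.png')[:300]
u,v=map(int,proj('w2',[545.7,-30.8,45]));s,t=map(int,proj('w3',[525,265,112.5]))
def cr(im,u,v):
    u0,v0=max(0,u-66),max(0,v-75); print(u0,v0); return cv2.resize(im[v0:v0+150,u0:u0+133],(399,450),interpolation=cv2.INTER_CUBIC)
cv2.imwrite('pics/crop3.png',np.hstack([cr(a,u,v),cr(b,s,t)]))
E
```

```text
clock: 2.05
tcp_pos: [464.3, -67.7, 308.4]
eef_rot: [-3.141, 0.001, 0.694]
ft_force: [-0.4, -0.5, 0.0]
finger_gap: 88.1
finger_force: 0.0
[ 5.03629924e+02 -2.84488226e+02 -2.31263852e-01 -2.50000000e+01] [-0.  -0.2  0.4 -0.9 -0.5  1.3  0.   0.1]
[ 5.03605999e+02 -2.84514544e+02 -3.60354865e-01 -2.73467188e+01] [-0.4  0.1  0.2 -0.3 -0.3  0.8  0.5 -0.5]
clock: 3.0
tcp_pos: [462.3, 191.1, 308.3]
eef_rot: [3.141, 0.001, 0.692]
ft_force: [0.5, -1.2, 0.6]
finger_gap: 88.5
finger_force: 0.0
[273.74084555  81.11605255] [234.2586352   67.29306242]
207 6
168 0
```

View pics/crop3.png

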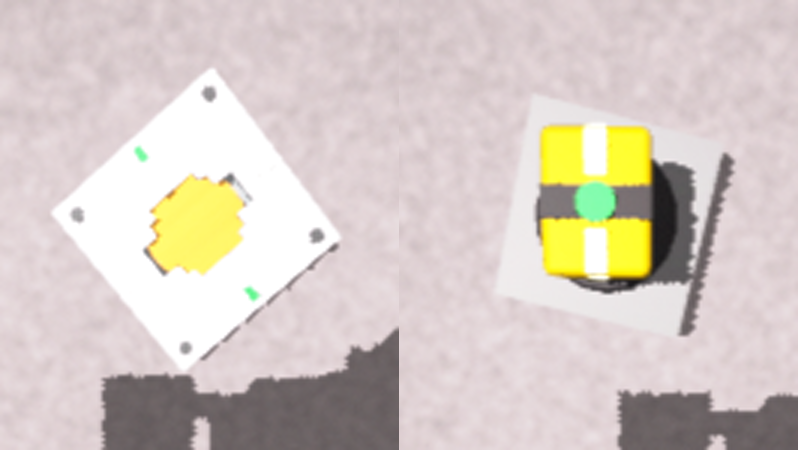

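Left crop: the dock corners are at (212,68), (340,240), (185,372) and (52,212), with green marks at (141,154) and (252,293). Right crop: the reader's top is centred on (595,202), with its stripe lined up with the image vertical.

```bash
python3 - <<'E'
from h import *
P=lambda f,x,y,u,v,z:ray(f,u+(x+.5)/3-.5,v+(y+.5)/3-.5,z)
d=np.array([P('w2',x,y,207,6,45) for x,y in [(212,68),(340,240),(185,372),(52,212)]])
g=[P('w2',x,y,207,6,45) for x,y in [(141,154),(252,293)]]
r=np.array([P('w3',x-399,y,168,0,112.5) for x,y in [(541,126),(651,126),(651,277),(541,276)]])
for q in (d,r):
  print(q.mean(0))
  for i in range(4):
    e=q[(i+1)%4]-q[i]; print(np.linalg.norm(e[:2]),np.degrees(np.arctan2(e[1],e[0])))
print(np.mean(g,0),np.degrees(np.arctan2(*(g[0]-g[1])[1::-1])),P('w3',595-399,202,168,0,112.5))
E
```

```text
[544.84820551 -29.57213766  45.        ]
76.89971526217938 -100.46428512081197
75.59244373492618 170.08762640595566
77.52788901545657 80.19382204463432
76.47948527188488 -10.385557988800102
[524.50123116 265.68891716 112.5       ]
33.103861585435915 -50.40213205455858
43.601297789966225 -140.43925810891534
34.391845895854935 129.08925226816692
43.315957211861026 37.858353228636524
[545.24226314 -29.35292626  45.        ] 80.26243422369656 [524.45978572 266.0515022  112.5       ]
```

```bash
python3 -m pendant '[{"linear":[15,18,-30],"turn":[0,0,0],"grip":-1},{"linear":[15,18,-30],"turn":[0,0,0],"grip":-1},{"linear":[15,18,-30],"turn":[0,0,0],"grip":-1},{"linear":[15,18,-30],"turn":[0,0,0],"grip":-1},{"linear":[2,3,-26],"turn":[0,0,0],"grip":-1},{"linear":[0,0,-30],"turn":[0,0,0],"grip":-1},{"linear":[0,0,-30],"turn":[0,0,0],"grip":-1},{"linear":[0,0,-20],"turn":[0,0,0],"grip":-1},{"linear":[0,0,0],"turn":[0,0,0],"grip":-1},{"linear":[0,0,0],"turn":[0,0,0],"grip":-1}]'
python3 -m pendant '[{"linear":[0,0,0],"turn":[0,0,0],"grip":1},{"linear":[0,0,0],"turn":[0,0,0],"grip":1},{"linear":[0,0,0],"turn":[0,0,0],"grip":1},{"linear":[0,0,0],"turn":[0,0,0],"grip":1},{"linear":[0,0,0],"turn":[0,0,0],"grip":1},{"linear":[0,0,0],"turn":[0,0,0],"grip":1},{"linear":[0,0,0],"turn":[0,0,0],"grip":1},{"linear":[0,0,0],"turn":[0,0,0],"grip":1}]' 50
```

```text
clock: 4.05
tcp_pos: [524.4, 266.7, 83.0]
eef_rot: [3.141, 0.0, 0.693]
ft_force: [0.8, 0.3, 0.8]
finger_gap: 88.1
finger_force: 0.0
clock: 4.85
tcp_pos: [523.7, 268.2, 82.7]
eef_rot: [3.141, 0.0, 0.695]
ft_force: [0.6, -0.8, 0.3]
finger_gap: 33.7
finger_force: 50.0
```

```bash
python3 -m pendant '[{"linear":[0,0,6],"turn":[0,0,0],"grip":1},{"linear":[0,0,14],"turn":[0,0,0],"grip":1},{"linear":[0,0,30],"turn":[0,0,0],"grip":1},{"linear":[0,0,30],"turn":[0,0,0],"grip":1},{"linear":[0,0,30],"turn":[0,0,0],"grip":1},{"linear":[0,0,0],"turn":[0,0,0],"grip":1}]'
python3 -m pendant '[{"linear":[-4,-10,0],"turn":[0,0,3],"grip":1},{"linear":[-4,-23,0],"turn":[0,0,5],"grip":1},{"linear":[-5,-34,0],"turn":[0,0,6],"grip":1},{"linear":[-5,-35,0],"turn":[0,0,6],"grip":1},{"linear":[-5,-35,0],"turn":[0,0,6],"grip":1},{"linear":[-5,-35,0],"turn":[0,0,6],"grip":1},{"linear":[-5,-35,0],"turn":[0,0,6],"grip":1},{"linear":[-5,-35,0],"turn":[0,0,6],"grip":1},{"linear":[-5,-35,0],"turn":[0,0,6.2],"grip":1},{"linear":[-5,-35,0],"turn":[0,0,0],"grip":1},{"linear":[-5,-35,0],"turn":[0,-3,0],"grip":1},{"linear":[-5,-35,0],"turn":[0,-4,0],"grip":1},{"linear":[-5,-35,0],"turn":[0,-4,0],"grip":1},{"linear":[-5,-35,0],"turn":[0,-4,0],"grip":1},{"linear":[-5,-35,-1],"turn":[0,-4,0],"grip":1},{"linear":[-5,-25,-1],"turn":[0,-3,0],"grip":1},{"linear":[-4,-14,-1],"turn":[0,-2,0],"grip":1},{"linear":[-2,-7,-1],"turn":[0,-1,0],"grip":1},{"linear":[0,0,-1],"turn":[0,0,0],"grip":1},{"linear":[0,0,0],"turn":[0,0,0],"grip":1}]'
python3 - <<'E'
from h import *
from scipy.spatial.transform import Rotation as R
snap('wrist','w4');snap('scene','s4')
o=env.get_obs();print(o['tcp_pos'],R.from_euler('xyz',o['eef_rot']).as_matrix().round(3),o['qpos'])
a=cv2.imread('pics/w4.png');b=cv2.imread('pics/s4.png')
cv2.imwrite('pics/v4.png',np.hstack([cv2.resize(a,(400,300)),cv2.resize(b[60:210,140:340],(400,300),interpolation=cv2.INTER_CUBIC)]))
E
```

```text
clock: 5.45
tcp_pos: [525.7, 270.2, 197.9]
eef_rot: [3.14, -0.008, 0.695]
ft_force: [0.2, 0.2, -1.0]
finger_gap: 33.6
finger_force: 50.0
clock: 7.45
tcp_pos: [439.2, -264.1, 187.4]
eef_rot: [2.706, -0.0, 1.571]
ft_force: [0.2, 0.9, -1.1]
finger_gap: 33.4
finger_force: 50.0
[ 439.933965   -263.6695089   187.81507096] [[-0.002  0.906  0.422]
 [ 1.     0.002  0.001]
 [-0.     0.422 -0.906]] [ 1.2945362   0.39279617 -0.81004563  2.1947472   0.16331018  0.29796958
  0.43238197]
```

View pics/v4.png

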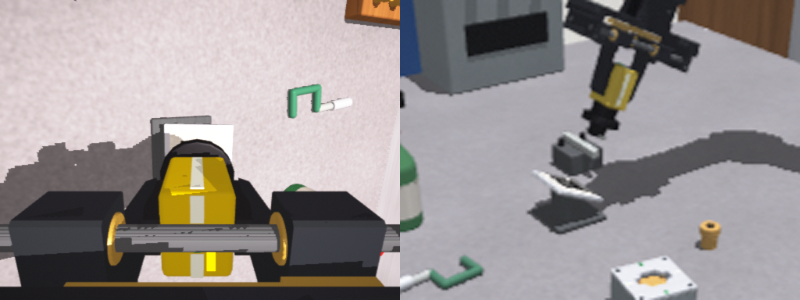

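The reader is held straight in the jaws. The label is still about 20 mm further in -y (my row sum was short), so I'll correct that and then hold steady.

```bash
python3 -m pendant '[{"linear":[0,-8,0.4],"turn":[0,0,0],"grip":1},{"linear":[0,-8,0],"turn":[0,0,0],"grip":1},{"linear":[0,-4,0],"turn":[0,0,0],"grip":1},{"linear":[0,0,0],"turn":[0,0,0],"grip":1},{"linear":[0,0,0],"turn":[0,0,0],"grip":1},{"linear":[0,0,0],"turn":[0,0,0],"grip":1}]'
python3 - <<'E'
from h import *
from scipy.spatial.transform import Rotation as R
snap('wrist','w5');snap('scene','s5');snap('top','t5')
o=env.get_obs();M=R.from_euler('xyz',o['eef_rot']).as_matrix();print(o['tcp_pos'],o['tcp_pos']+150.2*M[:,2])
b=cv2.imread('pics/s5.png')[90:210,180:260];c=cv2.imread('pics/w5.png')[100:384,130:370]
cv2.imwrite('pics/v5.png',np.hstack([cv2.resize(c,(400,473),interpolation=cv2.INTER_CUBIC),cv2.resize(b,(315,473),interpolation=cv2.INTER_CUBIC)]))
E
```

```text
clock: 8.15
tcp_pos: [439.5, -284.3, 188.0]
eef_rot: [2.705, 0.0, 1.572]
ft_force: [-0.1, 1.3, -1.5]
finger_gap: 33.7
finger_force: 50.0
[ 439.53301612 -284.36231537  188.0987424 ] [ 502.99723107 -284.33911819   51.96523116]
```

View pics/v5.png

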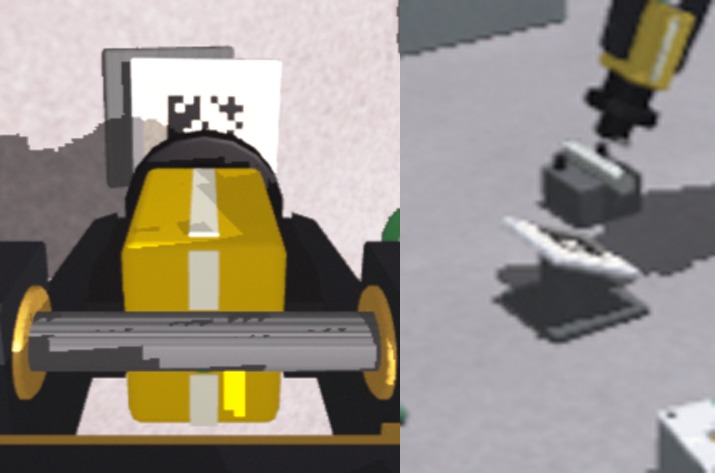

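```bash
python3 -m pendant '[{"linear":[0,0,0],"turn":[0,0,0],"grip":1},{"linear":[0,0,0],"turn":[0,0,0],"grip":1},{"linear":[0,0,0],"turn":[0,0,0],"grip":1},{"linear":[0,0,0],"turn":[0,0,0],"grip":1},{"linear":[0,0,0],"turn":[0,0,0],"grip":1},{"linear":[0,0,0],"turn":[0,0,0],"grip":1},{"linear":[0,0,0],"turn":[0,0,0],"grip":1},{"linear":[0,0,0],"turn":[0,0,0],"grip":1},{"linear":[0,0,0],"turn":[0,0,0],"grip":1},{"linear":[0,0,0],"turn":[0,0,0],"grip":1},{"linear":[0,0,0],"turn":[0,0,0],"grip":1},{"linear":[0,0,0],"turn":[0,0,0],"grip":1},{"linear":[0,0,0],"turn":[0,0,0],"grip":1},{"linear":[0,0,0],"turn":[0,0,0],"grip":1}]'
python3 - <<'E'
from h import *
from scipy.spatial.transform import Rotation as R
o=env.get_obs();M=R.from_euler('xyz',o['eef_rot']).as_matrix();t=np.array([439.5,-284.6,188.1])
k=lambda p:((proj('w5',p)-[130,100])*[400/240,473/284]).round(0)
for x in (22,-22):
  for z in (45,100):
    print('handle',x,z,[k(t+M@[x,y,70.2-z]) .tolist() for y in (-17,17)])
L=R.from_euler('y',-25,degrees=True)
print('plate',[k(np.array([503,-284.5,52])+L.apply([a*38,b*38,0])).tolist() for a,b in [(1,1),(1,-1),(-1,-1),(-1,1)]])
print(k(t+M@[0,27,70.2-17.5]),k(t+M@[27,0,70.2-28.5]))
E
```

```text
clock: 9.7
tcp_pos: [439.5, -284.6, 188.1]
eef_rot: [2.705, 0.0, 1.571]
ft_force: [-0.3, 0.8, -0.6]
finger_gap: 33.7
finger_force: 50.0
handle 22 45 [[147.0, 164.0], [263.0, 164.0]]
handle 22 100 [[120.0, 246.0], [291.0, 245.0]]
handle -22 45 [[151.0, 298.0], [259.0, 298.0]]
handle -22 100 [[128.0, 428.0], [282.0, 428.0]]
plate [[280.0, 61.0], [275.0, 202.0], [134.0, 202.0], [129.0, 61.0]]
[281. 201.] [205. 134.]
```

The reading held for about 2 s and the projections agree. Now on to the dock.

```bash
python3 -m pendant '[{"linear":[6,14,0],"turn":[0,5,0],"grip":1},{"linear":[9,21,0],"turn":[0,7,0],"grip":1},{"linear":[9,21,0],"turn":[0,7,0],"grip":1},{"linear":[9,21,0],"turn":[0,6,0],"grip":1},{"linear":[8,20,0],"turn":[0,0,8],"grip":1},{"linear":[8,20,0],"turn":[0,0,8],"grip":1},{"linear":[8,20,0],"turn":[0,0,8],"grip":1},{"linear":[8,20,0],"turn":[0,0,8],"grip":1},{"linear":[8,20,0],"turn":[0,0,8],"grip":1},{"linear":[8,20,0],"turn":[0,0,8],"grip":1},{"linear":[8,20,-9.5],"turn":[0,0,8],"grip":1},{"linear":[8,20,-9.5],"turn":[0,0,8],"grip":1},{"linear":[5,10,-9.5],"turn":[0,0,8],"grip":1},{"linear":[3.5,7.6,-9.5],"turn":[0,0,8.2],"grip":1},{"linear":[0,0,0],"turn":[0,0,0],"grip":1},{"linear":[0,0,0],"turn":[0,0,0],"grip":1}]'
python3 - <<'E'
from h import *
for n,f in [('wrist','w6'),('scene','s6'),('top','t6')]: snap(n,f)
print(env.get_obs()['qpos'])
from scipy.spatial.transform import Rotation as R
u,v=map(int,proj('s6',[545,-30,65]));print(u,v)
b=cv2.imread('pics/s6.png')[v-60:v+60,u-50:u+50];c=cv2.imread('pics/w6.png')[50:330,130:370]
cv2.imwrite('pics/v6.png',np.hstack([cv2.resize(c,None,fx=1.6,fy=1.714,interpolation=cv2.INTER_CUBIC),cv2.resize(b,(400,480),interpolation=cv2.INTER_CUBIC)]))
E
```

```text
clock: 11.3
tcp_pos: [544.6, -31.1, 149.9]
eef_rot: [3.136, -0.001, 2.967]
ft_force: [0.7, -0.6, -1.6]
finger_gap: 33.5
finger_force: 50.0
[ 0.6116224   0.66198874 -0.85705893  1.86016551  0.62219263  0.91033314
  0.85632689]
266 191
```

View pics/v6.png

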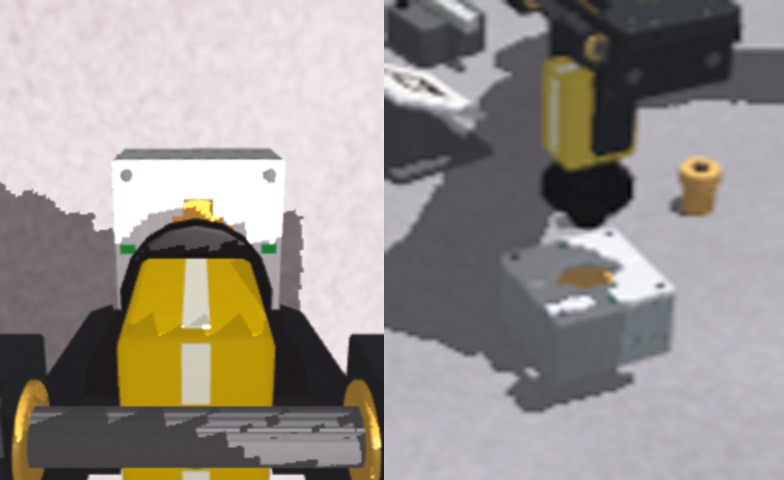

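```bash
python3 - <<'E'
from h import *
from scipy.spatial.transform import Rotation as R
k=lambda p:((proj('w6',p)-[130,50])*[1.6,1.714]).round(0).tolist()
D=R.from_euler('z',170.2,degrees=True); d=np.array([545,-30,45])
print('far corners',k(d+D.apply([38,38,0])),k(d+D.apply([38,-38,0])),'greens y33',k(d+D.apply([0,33,0])),k(d+D.apply([0,-33,0])),'slot',k(d+D.apply([22,0,0])))
t=np.array([545,-30,150.]);M=R.from_euler('xyz',[np.pi,0,np.radians(170.2)]).as_matrix()
for x in(22,-22): print([k(t+M@[x,y,70.2-z]) for z in (45,100) for y in (-17,17)])
print('collar',k(t+M@[27,0,41.7]))
E
```

```text
far corners [109.0, 161.0] [281.0, 160.0] greens y33 [124.0, 249.0] [267.0, 248.0] slot [195.0, 198.0]
[[141.0, 254.0], [252.0, 253.0], [117.0, 337.0], [281.0, 336.0]]
[[146.0, 392.0], [249.0, 391.0], [125.0, 526.0], [274.0, 525.0]]
collar [196.0, 223.0]
```

```bash
python3 -m pendant '[{"linear":[-0.3,1.1,-8],"turn":[0,0,0],"grip":1},{"linear":[0,0,-14],"turn":[0,0,0],"grip":1},{"linear":[0,0,-8],"turn":[0,0,0],"grip":1},{"linear":[0,0,-4],"turn":[0,0,0],"grip":1},{"linear":[0,0,-4],"turn":[0,0,0],"grip":1},{"linear":[0,0,0],"turn":[0,0,0],"grip":1},{"linear":[0,0,0],"turn":[0,0,0],"grip":1}]' 60
python3 -m pendant '[{"linear":[0,0,-3],"turn":[0,0,0],"grip":1},{"linear":[0,0,-3],"turn":[0,0,0],"grip":1},{"linear":[0,0,0],"turn":[0,0,0],"grip":1},{"linear":[0,0,0],"turn":[0,0,0],"grip":1}]'
python3 -m pendant '[{"linear":[0,0,-3],"turn":[0,0,0],"grip":1},{"linear":[0,0,-2],"turn":[0,0,0],"grip":1},{"linear":[0,0,0],"turn":[0,0,0],"grip":1},{"linear":[0,0,0],"turn":[0,0,0],"grip":1}]'
```

```text
clock: 12.15
tcp_pos: [544.5, -29.7, 112.1]
eef_rot: [3.136, -0.001, 2.971]
ft_force: [-0.2, 0.2, -1.0]
finger_gap: 33.0
finger_force: 60.0
clock: 12.55
tcp_pos: [544.3, -29.8, 105.9]
eef_rot: [3.136, -0.001, 2.971]
ft_force: [-0.7, -0.1, -1.7]
finger_gap: 33.6
finger_force: 60.0
clock: 12.95
tcp_pos: [544.5, -29.8, 101.2]
eef_rot: [3.136, -0.001, 2.971]
ft_force: [-1.1, -0.6, 4.1]
finger_gap: 33.8
finger_force: 60.0
```

```bash
python3 -m pendant '[{"linear":[0,0,-2],"turn":[0,0,0],"grip":1},{"linear":[0,0,-1.5],"turn":[0,0,0],"grip":1},{"linear":[0,0,0],"turn":[0,0,0],"grip":1},{"linear":[0,0,0],"turn":[0,0,0],"grip":1}]'
python3 -m pendant '[{"linear":[0,0,-1],"turn":[0,0,0],"grip":1},{"linear":[0,0,0],"turn":[0,0,0],"grip":1},{"linear":[0,0,0],"turn":[0,0,0],"grip":1}]'
```

```text
clock: 13.35
tcp_pos: [544.5, -29.8, 97.9]
eef_rot: [3.136, -0.0, 2.971]
ft_force: [-2.0, -0.4, 6.1]
finger_gap: 33.5
finger_force: 60.0
clock: 13.65
tcp_pos: [544.6, -29.7, 97.8]
eef_rot: [3.137, -0.0, 2.971]
ft_force: [-4.0, -1.2, 15.7]
finger_gap: 33.8
finger_force: 60.0
```

```bash
python3 -m pendant '[{"linear":[0,0,0],"turn":[0,0,-4],"grip":1},{"linear":[0,0,0],"turn":[0,0,-4],"grip":1},{"linear":[0,0,0],"turn":[0,0,-4],"grip":1},{"linear":[0,0,0],"turn":[0,0,-4],"grip":1},{"linear":[0,0,0],"turn":[0,0,-4],"grip":1},{"linear":[0,0,0],"turn":[0,0,-4],"grip":1},{"linear":[0,0,0],"turn":[0,0,-4],"grip":1},{"linear":[0,0,0],"turn":[0,0,-4],"grip":1},{"linear":[0,0,0],"turn":[0,0,-4],"grip":1},{"linear":[0,0,0],"turn":[0,0,-4],"grip":1},{"linear":[0,0,0],"turn":[0,0,0],"grip":1}]'
python3 -c "
from h import *
o=env.get_obs();print(o['ft_force'],o['moment'],o['qpos'])"
python3 -m pendant '[{"linear":[0,0,0],"turn":[0,0,-4],"grip":1},{"linear":[0,0,0],"turn":[0,0,-4],"grip":1},{"linear":[0,0,0],"turn":[0,0,-4],"grip":1},{"linear":[0,0,0],"turn":[0,0,-4],"grip":1},{"linear":[0,0,0],"turn":[0,0,-4],"grip":1},{"linear":[0,0,0],"turn":[0,0,-4],"grip":1},{"linear":[0,0,0],"turn":[0,0,-4],"grip":1},{"linear":[0,0,0],"turn":[0,0,-4],"grip":1},{"linear":[0,0,0],"turn":[0,0,-4],"grip":1},{"linear":[0,0,0],"turn":[0,0,-4],"grip":1},{"linear":[0,0,0],"turn":[0,0,-4],"grip":1},{"linear":[0,0,0],"turn":[0,0,0],"grip":1}]'
python3 -c "
from h import *
o=env.get_obs();print(o['ft_force'],o['moment'],o['qpos'])"
```

```text
clock: 14.75
tcp_pos: [545.9, -30.4, 97.8]
eef_rot: [3.134, 0.002, 2.271]
ft_force: [-0.1, -2.2, 11.7]
finger_gap: 33.8
finger_force: 60.0
[-0.1372201  -2.18182467 11.66457956] [-0.59511148  0.19096311 -0.00717276] [ 0.45344772  0.67448952 -0.6349198   1.89312826  0.56830324  0.75332666
  0.1984283 ]
clock: 15.95
tcp_pos: [545.2, -30.6, 97.8]
eef_rot: [3.134, 0.001, 1.503]
ft_force: [-2.6, -1.7, 13.8]
finger_gap: 33.6
finger_force: 60.0
[-2.63344307 -1.71301723 13.76308546] [-0.69305278  0.83148278  0.09357599] [ 0.31587192  0.62534783 -0.4485356   1.90335057  0.41008971  0.69622026
 -0.44388989]
```

```bash
cat > m.py <<'E'
from h import *
m=env.get_obs();print(m['moment'].round(3),m['ft_force'].round(1),np.degrees(m['eef_rot']).round(2))
E
for i in 1; do :; done
python3 -m pendant '[{"linear":[0,0,0],"turn":[0,0,-2],"grip":1},{"linear":[0,0,0],"turn":[0,0,-2],"grip":1},{"linear":[0,0,0],"turn":[0,0,0],"grip":1},{"linear":[0,0,0],"turn":[0,0,0],"grip":1}]' >/dev/null; python3 m.py
python3 -m pendant '[{"linear":[0,0,0],"turn":[0,0,-2],"grip":1},{"linear":[0,0,0],"turn":[0,0,-1],"grip":1},{"linear":[0,0,0],"turn":[0,0,0],"grip":1},{"linear":[0,0,0],"turn":[0,0,0],"grip":1}]' >/dev/null; python3 m.py
python3 -m pendant '[{"linear":[0,0,0],"turn":[0,0,-2],"grip":1},{"linear":[0,0,0],"turn":[0,0,-1],"grip":1},{"linear":[0,0,0],"turn":[0,0,0],"grip":1},{"linear":[0,0,0],"turn":[0,0,0],"grip":1}]' >/dev/null; python3 m.py
```

```text
[-0.536  0.918  0.123] [-3.2 -3.3 15. ] [1.7958e+02 5.0000e-02 8.2220e+01]
[-0.611  0.938  0.152] [-2.6 -2.5 14.8] [1.7958e+02 4.0000e-02 7.9230e+01]
[-0.955  0.037  0.071] [-0.3 -3.4 11.5] [1.7943e+02 1.0000e-02 7.6210e+01]
```

The moments changed in that last step, so I'll look.

```bash
python3 - <<'E'
from h import *
for n,f in [('wrist','w7'),('scene','s7')]: snap(n,f)
o=env.get_obs();print(o['moment'].round(3),o['tcp_pos'],o['finger_gap'])
u,v=map(int,proj('s7',[545,-30,65]))
b=cv2.imread('pics/s7.png')[v-60:v+60,u-50:u+50];c=cv2.imread('pics/w7.png')[50:330,130:370]
cv2.imwrite('pics/v7.png',np.hstack([cv2.resize(c,None,fx=1.6,fy=1.714,interpolation=cv2.INTER_CUBIC),cv2.resize(b,(400,480),interpolation=cv2.INTER_CUBIC)]))
E
```

```text
[-0.925  0.019  0.161] [546.20363911 -31.18927993  97.86549361] 33.75826158275793
```

View pics/v7.png

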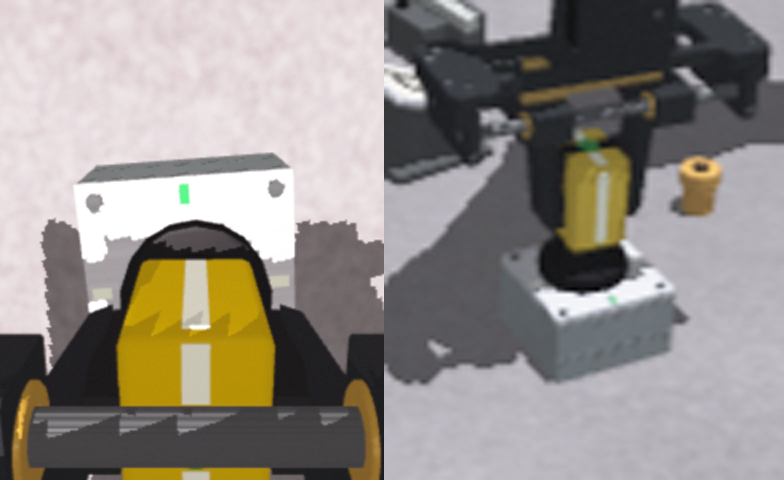

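The reader has stayed aligned with the jaws and the collar is flush on the cover. I'll turn a bit further and watch for the stop.

```bash
python3 - <<'E'
from h import *
k=lambda x,y:ray('w7',130+(x+.5)/1.6-.5,50+(y+.5)/1.714-.5,45)
e=k(293,170)-k(78,183);print('dock edge dir',np.degrees(np.arctan2(e[1],e[0])),np.linalg.norm(e), k(184,194))
E
for i in 1 2; do python3 -m pendant '[{"linear":[0,0,0],"turn":[0,0,0],"grip":1}]' >/dev/null; python3 m.py; done
python3 -m pendant '[{"linear":[0,0,0],"turn":[0,0,-2],"grip":1},{"linear":[0,0,0],"turn":[0,0,0],"grip":1},{"linear":[0,0,0],"turn":[0,0,0],"grip":1}]' >/dev/null; python3 m.py
for i in 1 2; do python3 -m pendant '[{"linear":[0,0,0],"turn":[0,0,0],"grip":1}]' >/dev/null; python3 m.py; done
```

```text
dock edge dir -10.70387467545342 74.69936595197618 [550.56797341   2.94319456  45.        ]
[-0.947  0.049  0.13 ] [-0.3 -3.5 11.1] [1.7944e+02 1.0000e-02 7.6210e+01]
[-0.98   0.029  0.169] [ 0.7 -3.1 12. ] [1.7943e+02 1.0000e-02 7.6210e+01]
[-1.055  0.004  0.12 ] [ 0.9 -4.  11.2] [1.7943e+02 1.0000e-02 7.4200e+01]
[-0.988  0.015  0.154] [ 0.1 -4.5 10.8] [1.7943e+02 1.0000e-02 7.4200e+01]
[-1.032  0.037  0.062] [ 0.1 -3.9 11.5] [1.7943e+02 1.0000e-02 7.4200e+01]
```

```bash
python3 - <<'E'
from h import *
snap('wrist','w8')
def hsv(f): return cv2.cvtColor(np.load(f'pics/{f}.npz')['c'],cv2.COLOR_RGB2HSV)
for f in ['w5','w6','w7','w8']:
    h=hsv(f); out=[]
    for r in (206,212,218,224,255,265,275):
        row=h[r,195:315]; yel=np.where((row[:,0]>18)&(row[:,0]<35)&(row[:,1]>150))[0]+195
        if len(yel)<5: out.append(None);continue
        w=[u for u in range(yel[0],yel[-1]) if h[r,u,1]<100]
        out.append((r,int(yel[0]),int(yel[-1]),round(float(np.mean(w)),1) if w else None))
    print(f,out)
    # front (lower) edge of handle top region: first yellow row per column
    print('  edge',[(u,int(np.where((h[150:300,u,1]>150)&(h[150:300,u,0]>18)&(h[150:300,u,0]<35))[0][0])+150) for u in (224,232,240,264,272,280)])
E
python3 - <<'E'
from h import *
a,b=cv2.imread('pics/w6.png'),cv2.imread('pics/w8.png')
cv2.imwrite('pics/v8.png',np.hstack([cv2.resize(x[170:300,195:320],(400,416),interpolation=cv2.INTER_CUBIC) for x in (a,b)]))
E
```

```text
w5 [(206, 217, 286, 252.0), (212, 215, 288, 252.0), (218, 213, 291, 252.0), (224, 211, 293, 252.0), (255, 202, 301, 251.5), (265, 203, 301, 252.0), (275, 204, 300, 252.0)]
  edge [(224, 201), (232, 201), (240, 201), (264, 200), (272, 201), (280, 201)]
w6 [(206, 217, 287, 252.0), (212, 215, 289, 252.5), (218, 213, 291, 252.0), (224, 211, 293, 252.0), (255, 203, 301, 252.5), (265, 203, 301, 252.5), (275, 204, 301, 252.0)]
  edge [(224, 200), (232, 201), (240, 200), (264, 200), (272, 200), (280, 201)]
w7 [(206, 217, 287, 252.0), (212, 215, 289, 252.5), (218, 213, 291, 252.0), (224, 211, 293, 252.0), (255, 203, 301, 252.0), (265, 203, 301, 252.0), (275, 204, 300, 252.0)]
  edge [(224, 201), (232, 201), (240, 201), (264, 201), (272, 201), (280, 201)]
w8 [(206, 217, 287, 252.0), (212, 215, 289, 252.5), (218, 213, 291, 252.0), (224, 211, 293, 252.0), (255, 202, 301, 252.5), (265, 203, 301, 252.0), (275, 204, 300, 252.0)]
  edge [(224, 201), (232, 201), (240, 201), (264, 201), (272, 201), (280, 201)]
```

View pics/v8.png

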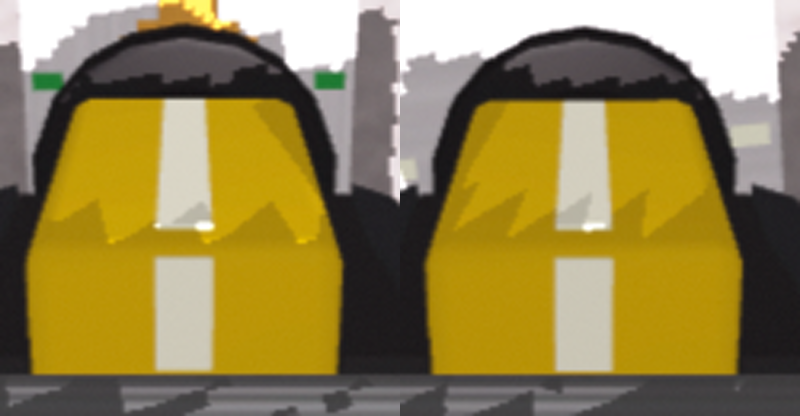

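```bash
cat > m.py <<'E'
from h import *
e=[];M=[]
for i in range(4):
    env.camera('top'); m=env.get_obs(); e.append(m['joint_efforts'][6]);M.append(m['moment'][2])
print(m['clock'],np.round(e,4),np.mean(M).round(3),m['ft_force'].round(1),np.degrees(m['eef_rot'][2]).round(2))
E
python3 m.py
python3 -m pendant '[{"linear":[0,0,0],"turn":[0,0,2],"grip":1},{"linear":[0,0,0],"turn":[0,0,0],"grip":1},{"linear":[0,0,0],"turn":[0,0,0],"grip":1}]' >/dev/null; python3 m.py
```

```text
18.2 [-0.1143 -0.1143 -0.1143 -0.1144] 0.12 [ 0.3 -3.8 10.3] 74.2
18.7 [-0.1861 -0.1886 -0.1889 -0.189 ] 0.179 [-0.4 -4.4 12. ] 76.21
```

```bash
sed -i 's/range(4)/range(2)/' m.py
for i in 1 2 3; do python3 -m pendant '[{"linear":[0,0,0],"turn":[0,0,2],"grip":1},{"linear":[0,0,0],"turn":[0,0,0],"grip":1},{"linear":[0,0,0],"turn":[0,0,0],"grip":1}]' >/dev/null; python3 m.py; done
```

```text
19.1 [-0.185  -0.1875] 0.178 [-0.6 -4.6 11.8] 78.21
19.5 [-0.1795 -0.1821] 0.188 [ 0.8 -3.6  9.6] 80.22
19.9 [-0.1766 -0.1793] 0.157 [-0.5 -3.2 10. ] 82.22
```

```bash

for i in 1 2 3; do python3 -m pendant '[{"linear":[0,0,0],"turn":[0,0,-2],"grip":1},{"linear":[0,0,0],"turn":[0,0,0],"grip":1},{"linear":[0,0,0],"turn":[0,0,0],"grip":1}]' >/dev/null; python3 m.py; done
```

```text
20.3 [-0.1109 -0.1084] 0.104 [ 1.4 -3.7 10.4] 80.21
20.7 [-0.1137 -0.111 ] 0.076 [ 0.5 -2.9  9.9] 78.2
21.1 [-0.1148 -0.1122] 0.106 [ 0.7 -3.4 11.9] 76.2
```

```bash

for i in 1 2 3; do python3 -m pendant '[{"linear":[0,0,0],"turn":[0,0,-2],"grip":1},{"linear":[0,0,0],"turn":[0,0,0],"grip":1},{"linear":[0,0,0],"turn":[0,0,0],"grip":1}]' >/dev/null; python3 m.py; done
```

```text
21.5 [-0.1189 -0.1164] 0.089 [ 0.6 -3.5 10.3] 74.2
21.9 [-0.1216 -0.1189] 0.072 [ 0.7 -4.3  9.7] 72.21
22.3 [-0.1236 -0.1208] 0.125 [ 0.8 -3.2 10.1] 70.19
```

```bash

for i in 1 2 3 ; do python3 -m pendant '[{"linear":[0,0,0],"turn":[0,0,-2],"grip":1},{"linear":[0,0,0],"turn":[0,0,0],"grip":1},{"linear":[0,0,0],"turn":[0,0,0],"grip":1}]' >/dev/null; python3 m.py; done
```

```text
22.7 [-0.1421 -0.1395] 0.135 [ 2.2 -4.3  9.5] 68.19
23.1 [-0.2117 -0.2091] 0.207 [ 2.5 -4.9  7.9] 66.21
23.5 [-0.2894 -0.2869] 0.267 [ 3.  -5.8  6.7] 64.22
```

The stop shows up clearly: torque rises sharply past about 101° of tool turn. Push has dropped a little, so I'll press down slightly and check.

```bash

python3 -m pendant '[{"linear":[0,0,-1],"turn":[0,0,0],"grip":1},{"linear":[0,0,0],"turn":[0,0,0],"grip":1},{"linear":[0,0,0],"turn":[0,0,0],"grip":1}]'; python3 m.py
python3 - <<'E'
from h import *
snap('wrist','w9');snap('scene','s9')
h=cv2.cvtColor(np.load('pics/w9.npz')['c'],cv2.COLOR_RGB2HSV)
print('edge',[(u,int(np.where((h[150:300,u,1]>150)&(h[150:300,u,0]>18)&(h[150:300,u,0]<35))[0][0])+150) for u in (224,232,240,264,272,280)])
u,v=map(int,proj('s9',[545,-30,65]))
b=cv2.imread('pics/s9.png')[v-60:v+60,u-50:u+50];c=cv2.imread('pics/w9.png')[50:330,130:370]
cv2.imwrite('pics/v9.png',np.hstack([cv2.resize(c,None,fx=1.6,fy=1.714,interpolation=cv2.INTER_CUBIC),cv2.resize(b,(400,480),interpolation=cv2.INTER_CUBIC)]))
E
```

```text
clock: 23.8
tcp_pos: [547.6, -31.9, 97.9]
eef_rot: [3.129, -0.001, 1.121]
ft_force: [0.6, -5.1, 18.1]
finger_gap: 33.8
finger_force: 60.0
23.9 [-0.303  -0.3029] 0.249 [ 0.2 -5.7 17.5] 64.22
edge [(224, 201), (232, 201), (240, 201), (264, 201), (272, 201), (280, 201)]
```

View pics/v9.png

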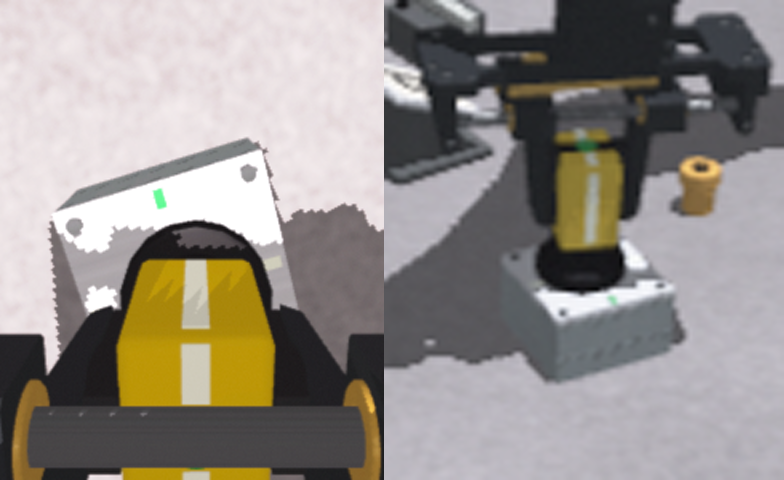

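The collar is flush and the reader is aligned in the jaws, but the tool has drifted about 3 mm off the dock axis, so only one lug is driving. I'll re-centre while easing the turn, then bring it to the stop again.

```bash

python3 -m pendant '[{"linear":[-0.6,0.5,0],"turn":[0,0,3],"grip":1},{"linear":[-0.6,0.5,0],"turn":[0,0,3],"grip":1},{"linear":[-0.6,0.5,0],"turn":[0,0,3],"grip":1},{"linear":[-0.6,0.5,0],"turn":[0,0,3],"grip":1},{"linear":[0,0,0],"turn":[0,0,0],"grip":1},{"linear":[0,0,0],"turn":[0,0,0],"grip":1}]'; python3 m.py
for i in 1 2 3; do python3 -m pendant '[{"linear":[0,0,0],"turn":[0,0,-2],"grip":1},{"linear":[0,0,0],"turn":[0,0,0],"grip":1},{"linear":[0,0,0],"turn":[0,0,0],"grip":1}]' |grep tcp; python3 m.py; done
```

```text
clock: 24.6
tcp_pos: [547.4, -31.0, 98.1]
eef_rot: [3.124, -0.0, 1.329]
ft_force: [6.7, -8.3, 10.6]
finger_gap: 33.4
finger_force: 60.0
24.7 [-0.1953 -0.1997] 0.165 [ 6.6 -6.4 10.7] 76.15
tcp_pos: [547.4, -31.0, 98.1]
25.1 [-0.1314 -0.1291] 0.054 [ 6.5 -7.  10.7] 74.14
tcp_pos: [547.4, -31.1, 98.1]
25.5 [-0.1266 -0.1242] 0.082 [ 6.5 -8.7 10.3] 72.13
tcp_pos: [547.3, -31.3, 98.1]
25.9 [-0.1339 -0.1315] 0.106 [ 6.4 -7.8 11.5] 70.13
```

```bash

python3 -m pendant '[{"linear":[0.6,-0.7,0],"turn":[0.15,0.45,-1],"grip":1},{"linear":[0.6,-0.7,0],"turn":[0.15,0.45,-1],"grip":1},{"linear":[0,0,0],"turn":[0,0,-1],"grip":1},{"linear":[0,0,0],"turn":[0,0,0],"grip":1},{"linear":[0,0,0],"turn":[0,0,0],"grip":1}]'; python3 m.py
python3 -m pendant '[{"linear":[0,0,0],"turn":[0,0,-2],"grip":1},{"linear":[0,0,0],"turn":[0,0,-1],"grip":1},{"linear":[0,0,0],"turn":[0,0,0],"grip":1},{"linear":[0,0,0],"turn":[0,0,0],"grip":1}]'; python3 m.py
```

```text
clock: 26.4
tcp_pos: [548.2, -31.9, 97.7]
eef_rot: [-3.142, -0.001, 1.172]
ft_force: [6.1, -7.5, 7.7]
finger_gap: 33.0
finger_force: 60.0
26.5 [-0.1714 -0.1698] 0.125 [ 6.2 -6.1  8.2] 67.17
clock: 26.9
tcp_pos: [548.1, -32.1, 97.7]
eef_rot: [-3.141, -0.002, 1.12]
ft_force: [6.0, -7.0, 8.4]
finger_gap: 33.6
finger_force: 60.0
27.0 [-0.3489 -0.3478] 0.356 [ 6.  -7.2  8.4] 64.2
```

```bash

python3 -m pendant '[{"linear":[0.7,-0.7,-1],"turn":[0,0,0],"grip":1},{"linear":[0,0,-0.5],"turn":[0,0,0],"grip":1},{"linear":[0,0,0],"turn":[0,0,0],"grip":1},{"linear":[0,0,0],"turn":[0,0,0],"grip":1},{"linear":[0,0,0],"turn":[0,0,0],"grip":1}]'; python3 m.py
```

```text
clock: 27.5
tcp_pos: [548.3, -32.1, 97.6]
eef_rot: [-3.14, -0.001, 1.121]
ft_force: [-0.6, -6.5, 26.5]
finger_gap: 33.4
finger_force: 60.0
27.6 [-0.3319 -0.3318] 0.351 [-1.  -5.8 25.7] 64.21
```

```bash

python3 -m pendant '[{"linear":[0,0,0.5],"turn":[0,0,0],"grip":1},{"linear":[0,0,0],"turn":[0,0,0],"grip":1},{"linear":[0,0,0],"turn":[0,0,0],"grip":1},{"linear":[0,0,0],"turn":[0,0,0],"grip":1},{"linear":[0,0,0],"turn":[0,0,0],"grip":1},{"linear":[0,0,0],"turn":[0,0,0],"grip":1},{"linear":[0,0,0],"turn":[0,0,0],"grip":1},{"linear":[0,0,0],"turn":[0,0,0],"grip":1},{"linear":[0,0,0],"turn":[0,0,0],"grip":1},{"linear":[0,0,0],"turn":[0,0,0],"grip":1}]'; python3 m.py; python3 -c "
from bench import env
print(env.close_job())"
```

```text
clock: 28.6
tcp_pos: [548.3, -32.2, 97.6]
eef_rot: [-3.14, -0.001, 1.121]
ft_force: [0.6, -5.8, 20.5]
finger_gap: 33.4
finger_force: 60.0
28.7 [-0.3444 -0.3443] 0.368 [ 1.1 -5.7 20.4] 64.22
the job is handed in; nothing more can be done
None
```

I held the reader squarely on the label for about 2 s, then docked it, and handed in at 28.7 s with it still pushed in (about 20 N) and turned hard against what I take to be the stop. That stop came at about 102° of tool turn rather than 90°, with the tool about 4 mm off my dock-centre estimate. I judged it from the sharp torque rise, as the dock's own joints can't be read, and hand-in returned no verdict.

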